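Cull the two faulty bar handles from a lot

TASK

Five steel bar handles stand on the sloping sample rack as one lot, but two do not match: one is too short and one has its end bent sideways. The cross tube above the row leaves room to reach them only at a slant. Take those two off the rack and set each down standing on both feet on the floor of the grey tray; do not drop them. Leave the three sound handles where they stand on the rack and do not disturb the other things on the table.

Things in the scene. Friction and masses are not known exactly. Their poses are not given: they have to be found in the camera images.
- rack: fixed sample rack: wooden board 320 mm wide, facing the robot and sloping up away from it at 25 degrees, with a 16 mm lip along its lower edge. Five handles stand on it about 64 mm apart, feet on the board, bars straight up the slope, lower feet against the lip; which stands where varies. Origin: on the table under its middle; x away from the robot, y along the lip to the left
- rack_tube (a point): middle of the steel tube, 12 mm thick, 332 mm long, that runs along the rack's y above the row, 220 mm over the bars and 10 mm nearer the robot than the middle of a full-length bar: no room to come straight down, so come in tilted, square to the board, from the robot's side. Its uprights stand at the rack's ends, 95 mm farther back
- tray: fixed grey open tray, 138 x 210 mm outside, 28 mm high, walls 4 mm, inner floor 4 mm above the table. Origin: centre of its underside; y along its long side
- handle_short: the short handle: feet only 60 mm apart, bar only 110 mm long, else like the others (bar straight, 14 mm thick, axis 38 mm above the undersides of the feet). Origin: centre of the underside of the foot lower on the rack; x along the bar to the other foot, z from feet to bar. About 0.2 kg, centre of mass midway between the feet
- handle_bent: the bent handle: like the sound ones (feet 110 mm apart, bar 14 mm thick, axis 38 mm above the undersides of the feet), but past the upper foot the bar's end is bent to +y and sticks out 39 mm sideways; between the feet it is straight. Origin: centre of the underside of the foot lower on the rack; x along the bar to the other foot, z from feet to bar. About 0.2 kg
- handle_short_foot2 (a point): centre of the underside of the short handle's other foot, 60 mm along its x
- handle_bent_foot2 (a point): centre of the underside of the bent handle's other foot, 110 mm along its x
- handle_1: sound steel bar handle: straight round bar 14 mm thick, 160 mm long, its axis 38 mm above the undersides of its two round feet (26 mm across, 110 mm apart). Origin: centre of the underside of the foot lower on the rack; x along the bar to the other foot, z from feet to bar. 0.2 kg. Stays on the rack
- handle_2: sound steel bar handle: straight round bar 14 mm thick, 160 mm long, its axis 38 mm above the undersides of its two round feet (26 mm across, 110 mm apart). Origin: centre of the underside of the foot lower on the rack; x along the bar to the other foot, z from feet to bar. 0.2 kg. Stays on the rack
- handle_3: sound steel bar handle: straight round bar 14 mm thick, 160 mm long, its axis 38 mm above the undersides of its two round feet (26 mm across, 110 mm apart). Origin: centre of the underside of the foot lower on the rack; x along the bar to the other foot, z from feet to bar. 0.2 kg. Stays on the rack
- ink_bottle: bystander: square glass ink bottle, 44 x 44 x 63 mm, origin under its centre
- cotton_reel_1: bystander: cotton reel, 31 mm across, 42 mm high, origin under its centre
- nail_tin: bystander: round tin, 67 mm across, 48 mm high, origin under its centre
- knob_box: bystander: small card box, 57 x 92 x 41 mm, origin under its centre
- candlestick: bystander: brass candlestick, 91 mm across, 112 mm high, origin under its centre
Things that resemble listed ones, but are neither listed nor needed, are in the scene too. Leave any blue look-alike of the handle_short alone.

How it is judged (in metres and radians):
At the end, for the whole second after the job is handed in: The short and the bent handle both stand on both feet inside the grey tray (feet on its floor within 8 mm, foot centres inside its walls, tilted less than 0.15 rad) and are at rest; the three sound handles are within 20 mm of where they stood (x of handle_short in the frame of tray between -0.062 and 0.062 m and y of handle_short in the frame of tray between -0.098 and 0.098 m and z of each of handle_short, handle_short_foot2, handle_bent, handle_bent_foot2 in the frame of tray below 0.012 m and x of handle_short_foot2 in the frame of tray between -0.062 and 0.062 m and y of handle_short_foot2 in the frame of tray between -0.098 and 0.098 m and angle between each of handle_short, handle_bent's own z axis and vertical below 0.15 rad and linear speed of each of handle_short, handle_bent below 0.02 m/s and x of handle_bent in the frame of tray between -0.062 and 0.062 m and y of handle_bent in the frame of tray between -0.098 and 0.098 m and x of handle_bent_foot2 in the frame of tray between -0.062 and 0.062 m and y of handle_bent_foot2 in the frame of tray between -0.098 and 0.098 m and distance of each of handle_1, handle_2, handle_3 from where it was at the start of the episode below 0.02 m); the robot touches nothing.
It fails at once if a sound handle is shifted more than 25 mm (distance of any of handle_1, handle_2, handle_3 from where it was at the start of the episode above 0.025 m).
It fails at once if a bystander is shifted more than 30 mm or tipped over (distance of any of ink_bottle, cotton_reel_1, nail_tin, knob_box, candlestick from where it was at the start of the episode above 0.03 m or angle between any of ink_bottle, cotton_reel_1, nail_tin, knob_box, candlestick's own z axis and vertical above 0.5 rad).
It fails at once if the short handle is let go in the air (off the rack, both feet more than 30 mm above the tray's floor) and dropped (distance of handle_short from where it was at the start of the episode above 0.08 m and height (world z) of each of handle_short, handle_short_foot2 above 0.035 m and contact force between the fingers and handle_short below 0.05 N).
It fails at once if the bent handle is let go in the air (off the rack, both feet more than 30 mm above the tray's floor) and dropped (distance of handle_bent from where it was at the start of the episode above 0.08 m and height (world z) of each of handle_bent, handle_bent_foot2 above 0.035 m and contact force between the fingers and handle_bent below 0.05 N).
It also fails if it takes over 61 s, if anything falls off the work surface, if the arm or the gripper's body presses on something with over 40 N, if the wrist force passes 120 N, or if a joint passes its speed limit or range.

ROBOT

A 6-joint arm with a two-finger parallel gripper is mounted at the origin on the work surface; the furniture and walls round the work are solid. World frame = base frame: x ahead of the robot, y to its left, z up, the work surface at z = 0. Lengths are in mm, angles in rad, forces in N, time in s.
With the tool pointing down it reaches from about 350 to 850 mm from the base axis. Payload 8.1 kg.
Tool frame: the origin (TCP) lies on the centre line of the jaws, within the pads' length; the fingertips stand ahead of it and the grasp point (between the pads) lies 5 mm behind it (arm.tip_reach is the z of the fingertips in the tool frame, in mm); z points along the fingers, y is the line along which they close (so a half turn about z gives the same grasp; the last joint's range is limited). The gripper opens to 93 mm and grips with 3 to 60 N. Pads are 15 mm wide; open, the fingers measure 128 mm over their backs; the gripper's body (75 mm by 188 mm) begins 65 mm behind the grasp point.
Start: joints at [-1.374, 0.13, 1.488, -0, 1.523, -0.085], TCP at [166.871, -576.333, 232.635] pointing down, gripper open.
Joint ranges: [-2.96, 2.96], [-0.89, 2.26], [0.02, 2.5], [-1.34, 4.48], [0, 2.73], [-2.66, 2.66]. Speed limits (rad/s): [2.39, 2.39, 2.79, 3.14, 3.14, 3.14].

INTERFACE

Orientations are given as a unit quaternion [x, y, z, w].
In Python, from station import arm gives the robot as it stands. The module is installed in compiled form; this text tells all that it offers.
- The arm moves only by the tool move_arm, never from a script. Its argument "steps" is a list of rows, each an object of numbers: "ax", "ay", "az": the turn, a rotation vector about the tool's x, y, z in degrees; "tx", "ty", "tz": the shift along the tool's x, y, z in mm; "fingers": the finger opening in mm, from 0 to 93. A call has 1 to 10 rows; each row shifts and turns the commanded pose from where the row before left it, along the tool's axes as they then stand; what a row does not reach is not made up. A row lasts 1/12 s, in which the tool goes at most 41.7 mm and 7.16 degrees, less where a joint would pass 70% of its speed; a pose out of reach is approached as far as the arm can. A call is refused whole if a number of a shift passes 41.7 or a number of a turn 7.16, either way. A call with a gripper value outside its range is refused whole. The fingers move at their own pace and stop on an object; the grip force is fixed at half the most. Time passes only in rows, so rows that do not move let the fingers close. It gives the time, the measured TCP pose, the force, the opening and the grip force at its end, in the units of the state.
- arm.sense(): the state, without advancing time (a new reading comes with each control period).
- arm.capture(name): name is "scene" or "top"; returns the picture (400x640x3 uint8, red, green, blue); there is no depth.
- arm.camera_params(name): a dict with "K" (3x3 intrinsics, pixels), "k1" (the pictures are not rectified: a ray, as slopes to the right and down, at radius r is drawn at 1 + k1 r^2 times it, then the intrinsics apply), "extrinsics" (4x4, takes a point from camera to world coordinates). Camera axes: x right, y up, looking along -z (the intrinsics and any distortion apply to the point x, -y, -z); pixel columns grow to the right and rows downward; lengths in mm; the calibration is good to about 2 mm. A picture is of the moment at which its call begins. camera_params takes no time and is no camera call.
- arm.sign_off(): hands the job in; it is judged then, once.
The state is a dict: "clock": time; "qpos": joint angles; "joint_velocities": joint speeds; "tau": joint torques, N m; "ee_pos": TCP position; "ee_rot": TCP orientation; "contact_force": force on the tool from outside, world axes, zero at the start; "torque": the same for the moment, N m; "opening": finger opening in mm; "grasp_force": force on a finger pad.
Only numpy, scipy, OpenCV 4.12 (cv2) and the standard library are available. Lean on these libraries where they do the work, as an engineer would, in place of code of your own. Each camera call takes 0.05 s, during which the arm holds its last target. There are 200 camera calls.

## Working session

There is one attempt and no reset: what is moved stays moved. The work goes in short steps, Python scripts to look and compute and a tool call to move; the robot and the scene stay as the last step left them, time stands still between calls to the robot, and variables do not carry over. Pictures are saved under pics/ and viewed, at most 10 in all, crops included, and the job is handed in when it is done.

Besides the shell and the picture viewer there is one more tool, called after ">>>" in YAML: its name, and indented under it one key for each argument. move_arm: Moves the arm, as the interface text tells. Its arguments: {"type":"object","properties":{"steps":{"type":"array"}},"required":["steps"]}

```bash
mkdir -p pics; cat > h.py <<'E'
import numpy as np,cv2
from station import arm
def cam(n):
    p=arm.camera_params(n);return np.array(p["K"]),p["k1"],np.array(p["extrinsics"])
def ray(n,u,v):
    K,k1,E=cam(n);d=np.array([(u-K[0,2])/K[0,0],(v-K[1,2])/K[1,1]]);s=d.copy()
    for _ in range(20): s=d/(1+k1*(s@s))
    r=E[:3,:3]@np.array([s[0],-s[1],-1.]);return E[:3,3],r/np.linalg.norm(r)
def onplane(n,u,v,p0,nrm=(0,0,1)):
    o,r=ray(n,u,v);nrm=np.array(nrm);return o+r*((np.array(p0)-o)@nrm)/(r@nrm)
def tri(a,b):
    (o1,r1),(o2,r2)=ray("scene",*a),ray("top",*b)
    t=np.linalg.lstsq(np.c_[r1,-r2],o2-o1,rcond=None)[0]
    p,q=o1+t[0]*r1,o2+t[1]*r2;return (p+q)/2,np.linalg.norm(p-q)
def proj(n,P):
    K,k1,E=cam(n);c=E[:3,:3].T@(np.array(P)-E[:3,3]);s=np.array([c[0],-c[1]])/-c[2];s=s*(1+k1*(s@s))
    return K[:2,:2]@s+K[:2,2]
E
python3 - <<'E'
from h import *
for n in("scene","top"):
    cv2.imwrite(f"pics/{n}0.png",arm.capture(n)[:,:,::-1]);K,k,E=cam(n);print(n,K.tolist(),k,E.round(3).tolist())
print(arm.sense(),arm.tip_reach)
E
```

```text
scene [[469.90312596118065, 0.0, 316.9008659272957], [0.0, 469.90312596118065, 200.75941251375892], [0.0, 0.0, 1.0]] 0.014917429518851243 [[-0.869, 0.318, -0.378, -45.513], [-0.494, -0.591, 0.638, 969.672], [-0.021, 0.741, 0.671, 1163.841], [0.0, 0.0, 0.0, 1.0]]
top [[386.53489385536017, 0.0, 319.34880455152415], [0.0, 386.53489385536017, 201.12009411447954], [0.0, 0.0, 1.0]] -0.03228375822057699 [[0.003, 0.988, -0.156, 340.877], [-1.0, 0.007, 0.025, 71.408], [0.026, 0.155, 0.988, 1137.727], [0.0, 0.0, 0.0, 1.0]]
{'clock': 0.1, 'qpos': array([-1.37440628e+00,  1.31084901e-01,  1.48916482e+00, -1.73056497e-05,
        1.52297814e+00, -8.54042952e-02]), 'joint_velocities': array([ 0.00074206, -0.00100316, -0.00240199, -0.00049457,  0.00089798,
       -0.00054892]), 'tau': array([ 2.34291721e-03, -5.61343575e+01, -4.93092942e+01,  7.73277995e-02,
        2.92404281e-02, -8.34002981e-05]), 'ee_pos': array([ 166.76647842, -575.85734287,  231.69581015]), 'ee_rot': array([ 9.90090014e-01,  1.40431821e-01, -5.39772686e-05, -8.15867248e-04]), 'contact_force': array([ 0.31022928, -0.08066801,  0.61532125]), 'torque': array([-0.02544533, -0.01137048,  0.03174882]), 'grasp_force': 0.0, 'opening': 93.30909722182486} 14.0
```

View pics/scene0.png

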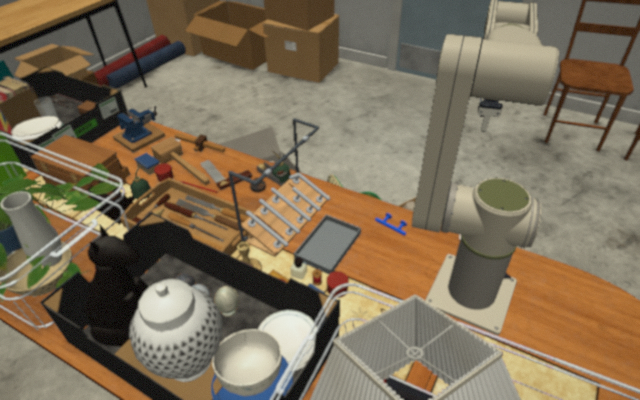

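View pics/top0.png

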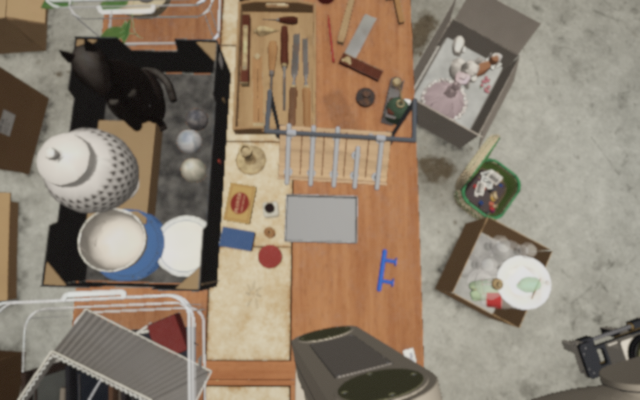

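The scene view shows the rack at about (288,210), the grey tray at (330,242) and the blue look-alike at (392,223). In the top view the rack is at (335,158), the tray at (321,219) and the look-alike at (386,270). Next I'll look at close crops.

```bash
python3 - <<'E'
import cv2
a=cv2.imread("pics/top0.png")[110:250,255:430];cv2.imwrite("pics/tc.png",cv2.resize(a,None,fx=4.5,fy=4.2,interpolation=cv2.INTER_CUBIC) if 0 else cv2.resize(a,None,fx=4,fy=4,interpolation=cv2.INTER_CUBIC))
a=cv2.imread("pics/scene0.png")[160:280,220:365];cv2.imwrite("pics/sc.png",cv2.resize(a,None,fx=5,fy=5,interpolation=cv2.INTER_CUBIC))
E
```

```text
(no output)
```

View pics/tc.png

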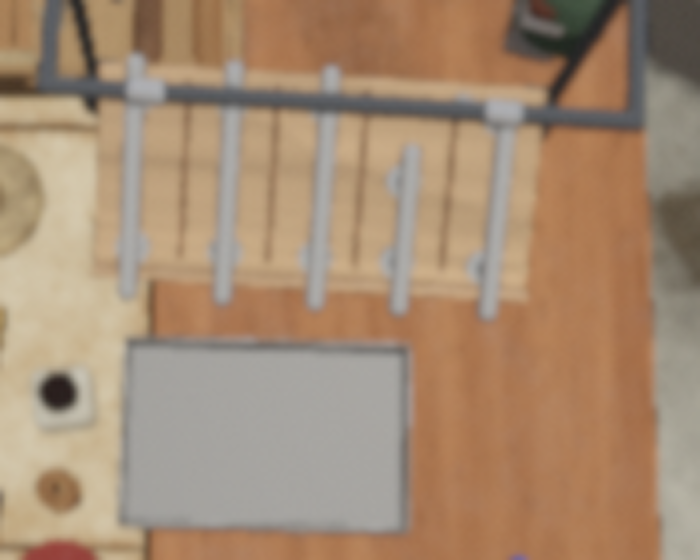

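View pics/sc.png

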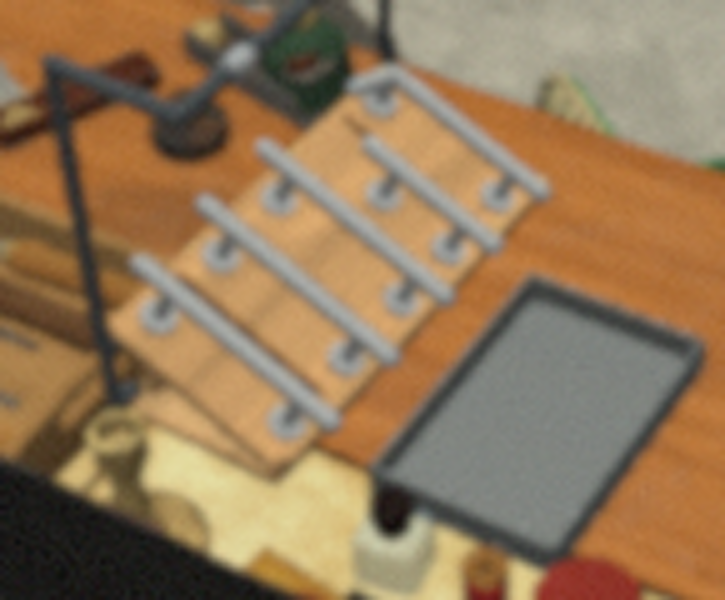

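Candidates in the top view:
- the three sound bars at (287,154), (312,155) and (336,157)
- the short bar at (356,167), the only one whose upper end stops early
- the bent bar at (378,162), whose upper end turns left (+y) in the scene view at about (297,176)
- the blue look-alike at (386,270), to be left alone

So the targets are the second bar from the right (short) and the rightmost (bent). The crops confirm both.

```bash
python3 - <<'E'
from h import *
np.set_printoptions(precision=1,suppress=True)
T=lambda u,v:((u+.5)/4-.5+255,(v+.5)/4-.5+110)
S=lambda u,v:((u+.5)/5-.5+220,(v+.5)/5-.5+160)
P={"lo1":((335,422),(127,296)),"lo2":((395,357),(222,302)),"lo3":((449,296),(315,308)),"loS":((497,246),(399,312)),"loB":((546,190),(488,318)),
"up1":((138,260),(136,57)),"up2":((205,200),(234,64)),"up3":((263,145),(331,68)),"upS":((370,140),(411,147)),
"tA":((380,475),(128,342)),"tB":((537,278),(410,348)),"tC":((703,348),(408,530)),"tD":((555,560),(122,522)),
"tubeL":((52,62),(48,82)),"collarL":None}
R={}
for k,v in P.items():
    if v: R[k],e=tri(S(*v[0]),T(*v[1]));print(k,R[k],round(e,1))
for i in "123S":
    d=R["up"+i]-R["lo"+i];print(i,np.linalg.norm(d),np.degrees(np.arctan2(d[2],np.hypot(d[0],d[1]))),np.degrees(np.arctan2(d[1],d[0])))
d=R["loB"]-R["lo1"];print(np.degrees(np.arctan2(-d[0],-d[1]))*-1, np.linalg.norm(d))
for n in("tB","tA","tC","tD"): print(n,onplane("top",*T(*P[n][1]),[0,0,28]))
E
```

```text
lo1 [562.6 139.   53.8] 2.5
lo2 [558.8  71.2  53.9] 2.5
lo3 [555.5   4.9  54.5] 3.9
loS [553.1 -55.7  51.9] 2.8
loB [ 548.7 -119.    56. ] 3.2
up1 [715.  130.9 121.8] 0.1
up2 [709.7  63.4 123.1] 1.3
up3 [708.2  -3.4 121.3] 1.5
upS [658.2 -60.2 103.1] 1.1
tA [533.3 139.   19.3] 1.7
tB [530.4 -67.8  21.8] 0.8
tC [398.7 -64.6  18.6] 1.9
tD [402.8 141.8  13. ] 0.4
tubeL [659.5 184.2 330.8] 75.9
1 167.02522411833547 24.025918929324405 -3.018681974744762
2 166.12303818352908 24.59305242213255 -2.9389125668112017
3 166.85195446369008 23.60145608661087 -3.1320470873738553
S 116.98981821281772 25.919820659571158 -2.4153812342122274
-3.106279480365364 258.341756469516
tB [529.7 -66.8  28. ]
tA [532.6 138.8  28. ]
tC [397.4 -63.8  28. ]
tD [402.1 141.   28. ]
```

```bash
cat >> h.py <<'E'
from scipy.spatial.transform import Rotation as Ro
def Rt(psi,tilt): return Ro.from_euler('z',psi,degrees=True)*Ro.from_matrix(np.diag([1.,-1,-1]))*Ro.from_euler('y',tilt,degrees=True)
def plan(pos,R):
    s=arm.sense();c=Ro.from_quat(s["ee_rot"]);d=np.array(pos)-s["ee_pos"]
    print("rotvec(tool,deg)",np.degrees((c.inv()*R).as_rotvec()).round(2),"shift now-axes",c.inv().apply(d).round(1),"shift target-axes",R.inv().apply(d).round(1),"clock",s["clock"],"open",s["opening"],"F",s["contact_force"].round(1))
E
python3 -c "
from h import *
plan([544.4,-54.7,208.9],Rt(-3,25))"
```

```text
rotvec(tool,deg) [-4.27 24.77 18.82] shift now-axes [ 507.7 -395.6   23.5] shift target-axes [ 307.4 -540.2  168.5] clock 0.1 open 93.30909722182486 F [ 0.3 -0.1  0.6]
```

>>> move_arm:
  steps:
    - {"ax":-0.85,"ay":4.95,"az":3.76,"fingers":40}
    - {"ax":-0.85,"ay":4.95,"az":3.76,"fingers":40}
    - {"ax":-0.85,"ay":4.95,"az":3.76,"fingers":40}
    - {"ax":-0.85,"ay":4.95,"az":3.76,"fingers":40}
    - {"ax":-0.85,"ay":4.95,"az":3.76,"fingers":40}
    - {"tx":17,"ty":-30,"tz":9,"fingers":40}
    - {"tx":17,"ty":-30,"tz":9,"fingers":40}
    - {"tx":17,"ty":-30,"tz":9,"fingers":40}
    - {"tx":17,"ty":-30,"tz":9,"fingers":40}
    - {"tx":17,"ty":-30,"tz":9,"fingers":40}

```text
schema error: expected keys ax, ay, az, tx, ty, tz, fingers
```

>>> move_arm:
  steps:
    - {"tx":17,"ty":-30,"tz":9,"fingers":40}
    - {"tx":17,"ty":-30,"tz":9,"fingers":40}
    - {"tx":17,"ty":-30,"tz":9,"fingers":40}
    - {"tx":17,"ty":-30,"tz":9,"fingers":40}
    - {"tx":17,"ty":-30,"tz":9,"fingers":40}
    - {"tx":17,"ty":-30,"tz":9,"fingers":40}
    - {"tx":17,"ty":-30,"tz":9,"fingers":40}
    - {"tx":17,"ty":-30,"tz":9,"fingers":40}
    - {"tx":17,"ty":-30,"tz":9,"fingers":40}
    - {"tx":17,"ty":-30,"tz":9,"fingers":40}

```text
schema error: expected keys ax, ay, az, tx, ty, tz, fingers
```

```bash
python3 -c "
from h import *
print(arm.sense()['ee_pos'],arm.sense()['qpos'])
plan([544.4,-54.7,208.9],Rt(-3,25))"
```

```text
[ 166.76647842 -575.85734287  231.69581015] [-1.37440628e+00  1.31084901e-01  1.48916482e+00 -1.73056497e-05
  1.52297814e+00 -8.54042952e-02]
rotvec(tool,deg) [-4.27 24.77 18.82] shift now-axes [ 507.7 -395.6   23.5] shift target-axes [ 307.4 -540.2  168.5] clock 0.1 open 93.30909722182486 F [ 0.3 -0.1  0.6]
```

All seven keys are needed in each row.

>>> move_arm:
  steps:
    - {"ax":-0.85,"ay":4.95,"az":3.76,"tx":0,"ty":0,"tz":0,"fingers":40}
    - {"ax":-0.85,"ay":4.95,"az":3.76,"tx":0,"ty":0,"tz":0,"fingers":40}
    - {"ax":-0.85,"ay":4.95,"az":3.76,"tx":0,"ty":0,"tz":0,"fingers":40}
    - {"ax":-0.85,"ay":4.95,"az":3.76,"tx":0,"ty":0,"tz":0,"fingers":40}
    - {"ax":-0.85,"ay":4.95,"az":3.76,"tx":0,"ty":0,"tz":0,"fingers":40}
    - {"ax":0,"ay":0,"az":0,"tx":17,"ty":-30,"tz":9,"fingers":40}
    - {"ax":0,"ay":0,"az":0,"tx":17,"ty":-30,"tz":9,"fingers":40}
    - {"ax":0,"ay":0,"az":0,"tx":17,"ty":-30,"tz":9,"fingers":40}
    - {"ax":0,"ay":0,"az":0,"tx":17,"ty":-30,"tz":9,"fingers":40}
    - {"ax":0,"ay":0,"az":0,"tx":17,"ty":-30,"tz":9,"fingers":40}

```text
clock: 0.93
ee_pos: [270.9, -430.0, 226.8]
ee_rot: [0.976, -0.026, 0.216, 0.006]
contact_force: [1.2, 0.4, 0.9]
opening: 40.3
grasp_force: 0.0
```

>>> move_arm:
  steps:
    - {"ax":0,"ay":0,"az":0,"tx":17,"ty":-30,"tz":9,"fingers":40}
    - {"ax":0,"ay":0,"az":0,"tx":17,"ty":-30,"tz":9,"fingers":40}
    - {"ax":0,"ay":0,"az":0,"tx":17,"ty":-30,"tz":9,"fingers":40}
    - {"ax":0,"ay":0,"az":0,"tx":17,"ty":-30,"tz":9,"fingers":40}
    - {"ax":0,"ay":0,"az":0,"tx":17,"ty":-30,"tz":9,"fingers":40}
    - {"ax":0,"ay":0,"az":0,"tx":17,"ty":-30,"tz":9,"fingers":40}
    - {"ax":0,"ay":0,"az":0,"tx":17,"ty":-30,"tz":9,"fingers":40}
    - {"ax":0,"ay":0,"az":0,"tx":17,"ty":-30,"tz":9,"fingers":40}
    - {"ax":0,"ay":0,"az":0,"tx":17,"ty":-30,"tz":9,"fingers":40}
    - {"ax":0,"ay":0,"az":0,"tx":17,"ty":-30,"tz":9,"fingers":40}

```text
clock: 1.77
ee_pos: [478.6, -140.2, 217.4]
ee_rot: [0.976, -0.025, 0.217, 0.006]
contact_force: [0.4, -0.6, -0.2]
opening: 40.2
grasp_force: 0.0
```

```bash
python3 -c "
from h import *
print(arm.sense()['ee_pos'],arm.sense()['qpos'])
plan([544.4,-54.7,208.9],Rt(-3,25))"
```

```text
[ 478.59822512 -140.1818898   217.37437999] [-0.53144794 -0.58658976  2.18857265  0.21368683  1.1546421   1.04252335]
rotvec(tool,deg) [ 0.07 -0.04  0.06] shift now-axes [ 52.  -88.8  33.5] shift target-axes [ 51.9 -88.8  33.6] clock 1.7667 open 40.18422353943609 F [ 0.4 -0.6 -0.2]
```

>>> move_arm:
  steps:
    - {"ax":0,"ay":0,"az":0,"tx":17,"ty":-29.5,"tz":9,"fingers":40}
    - {"ax":0,"ay":0,"az":0,"tx":17,"ty":-29.5,"tz":9,"fingers":40}
    - {"ax":0,"ay":0,"az":0,"tx":18,"ty":-29.5,"tz":10,"fingers":40}
    - {"ax":0,"ay":0,"az":0,"tx":0,"ty":0,"tz":25,"fingers":40}
    - {"ax":0,"ay":0,"az":0,"tx":0,"ty":0,"tz":25,"fingers":40}
    - {"ax":0,"ay":0,"az":0,"tx":0,"ty":0,"tz":25,"fingers":40}
    - {"ax":0,"ay":0,"az":0,"tx":0,"ty":0,"tz":15,"fingers":40}
    - {"ax":0,"ay":0,"az":0,"tx":0,"ty":0,"tz":0,"fingers":40}
    - {"ax":0,"ay":0,"az":0,"tx":0,"ty":0,"tz":0,"fingers":40}

```text
clock: 2.52
ee_pos: [578.4, -58.4, 130.9]
ee_rot: [0.976, -0.025, 0.215, 0.006]
contact_force: [-0.3, -1.4, 0.1]
opening: 40.1
grasp_force: 0.0
```

```bash
python3 -c "
from h import *
plan([607.7,-58.1,73],Rt(-3,25))
s=arm.sense();print(proj('scene',s['ee_pos']),proj('top',s['ee_pos']))
a=arm.capture('scene')[130:250,220:365,::-1];b=arm.capture('top')[110:230,280:400,::-1]
r=lambda x:cv2.resize(x,None,fx=3,fy=3,interpolation=cv2.INTER_CUBIC)
cv2.imwrite('pics/a1.png',np.hstack([r(a),r(b)]))"
```

```text
rotvec(tool,deg) [0.03 0.19 0.05] shift now-axes [ 2.2 -1.8 64.8] shift target-axes [ 2.  -1.8 64.8] clock 2.5167 open 40.13668884998406 F [-0.3 -1.4  0.1]
[312.85179076 188.87515061] [358.44633842 172.26467436]
```

View pics/a1.png

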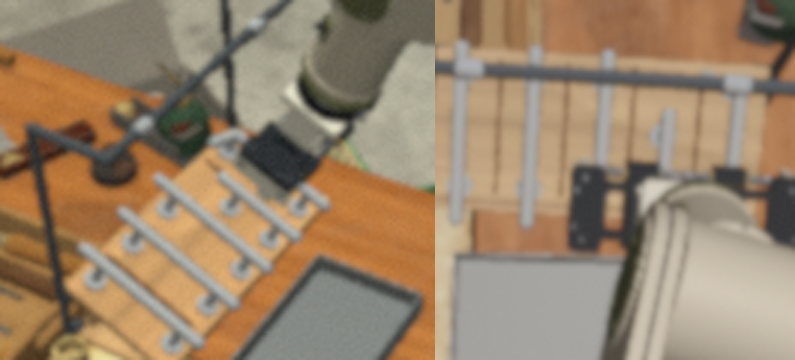

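The crop shows the fingers straddling the short bar. In the top view the bar is at about crop (667,140) and the projected TCP falls at (670,187). The rightmost bar's bent end shows in the scene view at crop (222,140).

>>> move_arm:
  steps:
    - {"ax":0,"ay":0,"az":0,"tx":2,"ty":-1.8,"tz":16,"fingers":40}
    - {"ax":0,"ay":0,"az":0,"tx":0,"ty":0,"tz":16,"fingers":40}
    - {"ax":0,"ay":0,"az":0,"tx":0,"ty":0,"tz":16,"fingers":40}
    - {"ax":0,"ay":0,"az":0,"tx":0,"ty":0,"tz":16,"fingers":40}
    - {"ax":0,"ay":0,"az":0,"tx":0,"ty":0,"tz":0,"fingers":40}
    - {"ax":0,"ay":0,"az":0,"tx":0,"ty":0,"tz":0,"fingers":40}

```text
clock: 3.12
ee_pos: [608.3, -58.7, 75.8]
ee_rot: [0.976, -0.025, 0.216, 0.006]
contact_force: [0.5, -0.1, 0.6]
opening: 40.1
grasp_force: 0.0
```

>>> move_arm:
  steps:
    - {"ax":0,"ay":0,"az":0,"tx":0,"ty":0,"tz":0,"fingers":5}
    - {"ax":0,"ay":0,"az":0,"tx":0,"ty":0,"tz":0,"fingers":5}
    - {"ax":0,"ay":0,"az":0,"tx":0,"ty":0,"tz":0,"fingers":5}
    - {"ax":0,"ay":0,"az":0,"tx":0,"ty":0,"tz":0,"fingers":5}
    - {"ax":0,"ay":0,"az":0,"tx":0,"ty":0,"tz":0,"fingers":5}
    - {"ax":0,"ay":0,"az":0,"tx":0,"ty":0,"tz":0,"fingers":5}

```text
clock: 3.62
ee_pos: [608.8, -58.5, 76.0]
ee_rot: [0.976, -0.025, 0.217, 0.006]
contact_force: [-4.1, 1.2, 5.5]
opening: 13.1
grasp_force: 30.0
```

>>> move_arm:
  steps:
    - {"ax":0,"ay":0,"az":0,"tx":0,"ty":0,"tz":-8,"fingers":5}
    - {"ax":0,"ay":0,"az":0,"tx":0,"ty":0,"tz":-15,"fingers":5}
    - {"ax":0,"ay":0,"az":0,"tx":0,"ty":0,"tz":-20,"fingers":5}
    - {"ax":0,"ay":0,"az":0,"tx":0,"ty":0,"tz":-25,"fingers":5}
    - {"ax":0,"ay":0,"az":0,"tx":0,"ty":0,"tz":-25,"fingers":5}
    - {"ax":0,"ay":0,"az":0,"tx":0,"ty":0,"tz":-25,"fingers":5}
    - {"ax":0,"ay":0,"az":0,"tx":0,"ty":0,"tz":-20,"fingers":5}
    - {"ax":0,"ay":0,"az":0,"tx":0,"ty":0,"tz":-10,"fingers":5}
    - {"ax":0,"ay":0,"az":0,"tx":0,"ty":0,"tz":0,"fingers":5}

```text
clock: 4.37
ee_pos: [546.5, -55.3, 212.2]
ee_rot: [0.976, -0.025, 0.218, 0.007]
contact_force: [0.5, 0.5, -1.9]
opening: 12.6
grasp_force: 30.0
```

```bash
python3 -c "
from h import *
C=np.array([465.5,37.3,0]);u=Ro.from_euler('z',-1.1,degrees=True)
print(u.apply([30,0,0])+C,u.apply([-30,0,0])+C)
plan(u.apply([30,0,120])+C,Rt(88.9,0))
s=arm.sense();print(s['grasp_force'],s['qpos'].round(2))
a=arm.capture('scene')[110:250,220:380,::-1]
cv2.imwrite('pics/a2.png',cv2.resize(a,None,fx=4,fy=4,interpolation=cv2.INTER_CUBIC))"
```

```text
[495.49447136  36.72407673   0.        ] [435.50552864  37.87592327   0.        ]
rotvec(tool,deg) [ 20.3  -19.44 -90.23] shift now-axes [-89.6 -89.5  59.5] shift target-axes [ 91.1 -52.8  92.2] clock 4.3667 open 12.638428706732654 F [ 0.5  0.5 -1.9]
29.99953418970108 [-0.25 -0.43  2.09  0.09  1.05  1.34]
```

View pics/a2.png

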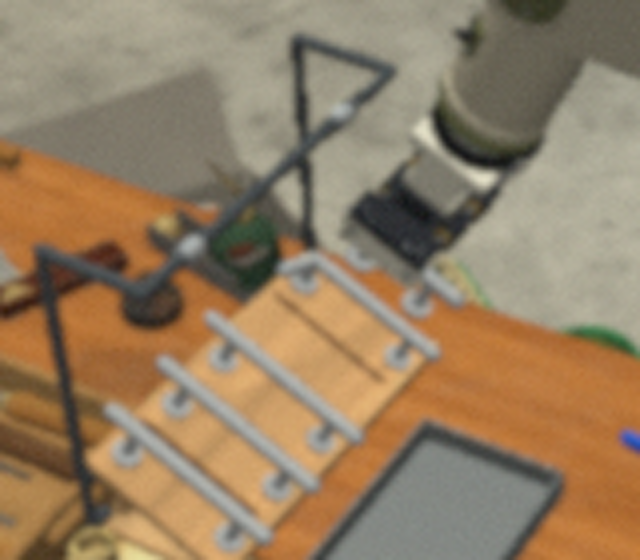

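The short handle is held upright. Its foot shows at crop (362,258) and its rack slot is empty at about (330,340).

>>> move_arm:
  steps:
    - {"ax":0,"ay":0,"az":0,"tx":-19,"ty":-22,"tz":-9,"fingers":5}
    - {"ax":0,"ay":0,"az":0,"tx":-19,"ty":-22,"tz":-9,"fingers":5}
    - {"ax":0,"ay":0,"az":0,"tx":-19,"ty":-22,"tz":-9,"fingers":5}
    - {"ax":0,"ay":0,"az":0,"tx":-19,"ty":-22,"tz":-9,"fingers":5}
    - {"ax":1.45,"ay":-1.39,"az":-6.44,"tx":0,"ty":0,"tz":0,"fingers":5}
    - {"ax":1.45,"ay":-1.39,"az":-6.44,"tx":0,"ty":0,"tz":0,"fingers":5}
    - {"ax":1.45,"ay":-1.39,"az":-6.44,"tx":0,"ty":0,"tz":0,"fingers":5}
    - {"ax":1.45,"ay":-1.39,"az":-6.44,"tx":0,"ty":0,"tz":0,"fingers":5}
    - {"ax":1.45,"ay":-1.39,"az":-6.44,"tx":0,"ty":0,"tz":0,"fingers":5}
    - {"ax":1.45,"ay":-1.39,"az":-6.44,"tx":0,"ty":0,"tz":0,"fingers":5}

```text
clock: 5.25
ee_pos: [465.8, 37.2, 207.4]
ee_rot: [0.939, 0.317, 0.131, 0.002]
contact_force: [0.8, 0.3, -1.8]
opening: 13.1
grasp_force: 30.0
```

>>> move_arm:
  steps:
    - {"ax":1.45,"ay":-1.39,"az":-6.44,"tx":0,"ty":0,"tz":0,"fingers":5}
    - {"ax":1.45,"ay":-1.39,"az":-6.44,"tx":0,"ty":0,"tz":0,"fingers":5}
    - {"ax":1.45,"ay":-1.39,"az":-6.44,"tx":0,"ty":0,"tz":0,"fingers":5}
    - {"ax":1.45,"ay":-1.39,"az":-6.44,"tx":0,"ty":0,"tz":0,"fingers":5}
    - {"ax":1.45,"ay":-1.39,"az":-6.44,"tx":0,"ty":0,"tz":0,"fingers":5}
    - {"ax":1.45,"ay":-1.39,"az":-6.44,"tx":0,"ty":0,"tz":0,"fingers":5}
    - {"ax":1.45,"ay":-1.39,"az":-6.44,"tx":0,"ty":0,"tz":0,"fingers":5}
    - {"ax":1.45,"ay":-1.39,"az":-6.44,"tx":0,"ty":0,"tz":0,"fingers":5}
    - {"ax":0,"ay":0,"az":0,"tx":0,"ty":0,"tz":0,"fingers":5}
    - {"ax":0,"ay":0,"az":0,"tx":0,"ty":0,"tz":0,"fingers":5}

```text
clock: 6.08
ee_pos: [466.1, 37.6, 207.6]
ee_rot: [0.715, 0.699, -0.002, -0.003]
contact_force: [0.1, 0.2, -2.1]
opening: 12.8
grasp_force: 30.0
```

```bash
python3 -c "
from h import *
print(arm.sense()['ee_pos'],arm.sense()['grasp_force'])
plan([495.5,36.7,70],Rt(88.9,0))"
```

```text
[466.14301445  37.63740417 207.63181049] 29.99892085790634
rotvec(tool,deg) [-0.4 -0.1 -0.2] shift now-axes [ -0.5  30.3 137.4] shift target-axes [ -0.4  29.4 137.6] clock 6.0833 open 12.839625057330627 F [ 0.1  0.2 -2.1]
```

>>> move_arm:
  steps:
    - {"ax":-0.4,"ay":-0.1,"az":-0.2,"tx":0,"ty":15,"tz":15,"fingers":5}
    - {"ax":0,"ay":0,"az":0,"tx":0,"ty":14.5,"tz":25,"fingers":5}
    - {"ax":0,"ay":0,"az":0,"tx":0,"ty":0,"tz":30,"fingers":5}
    - {"ax":0,"ay":0,"az":0,"tx":0,"ty":0,"tz":30,"fingers":5}
    - {"ax":0,"ay":0,"az":0,"tx":0,"ty":0,"tz":25,"fingers":5}
    - {"ax":0,"ay":0,"az":0,"tx":0,"ty":0,"tz":15,"fingers":5}
    - {"ax":0,"ay":0,"az":0,"tx":0,"ty":0,"tz":10,"fingers":5}
    - {"ax":0,"ay":0,"az":0,"tx":0,"ty":0,"tz":0,"fingers":5}
    - {"ax":0,"ay":0,"az":0,"tx":0,"ty":0,"tz":0,"fingers":5}

```text
clock: 6.83
ee_pos: [496.0, 36.5, 59.5]
ee_rot: [0.714, 0.7, 0.001, 0.001]
contact_force: [0.1, 0.5, -1.7]
opening: 13.3
grasp_force: 30.0
```

```bash
python3 -c "
from h import *
plan([495.5,36.7,42],Rt(88.9,0))
b=arm.capture('scene')[190:290,270:380,::-1]
cv2.imwrite('pics/a3.png',cv2.resize(b,None,fx=5,fy=5,interpolation=cv2.INTER_CUBIC))"
```

```text
rotvec(tool,deg) [0.13 0.02 0.03] shift now-axes [ 0.2 -0.6 17.5] shift target-axes [ 0.2 -0.5 17.5] clock 6.8333 open 13.34661367431364 F [ 0.1  0.5 -1.7]
```

View pics/a3.png

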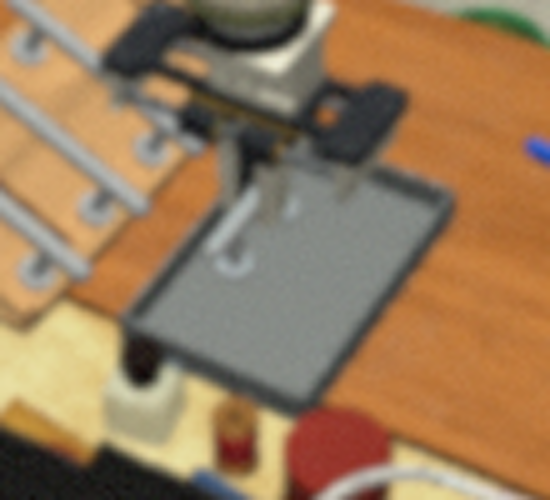

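The short handle hangs over the far half of the tray, with its foot at crop (235,262). I'll move it slightly away from the far wall and lower it.

>>> move_arm:
  steps:
    - {"ax":0,"ay":0,"az":0,"tx":0,"ty":-4,"tz":3,"fingers":5}
    - {"ax":0,"ay":0,"az":0,"tx":0,"ty":0,"tz":3,"fingers":5}
    - {"ax":0,"ay":0,"az":0,"tx":0,"ty":0,"tz":3,"fingers":5}
    - {"ax":0,"ay":0,"az":0,"tx":0,"ty":0,"tz":3,"fingers":5}
    - {"ax":0,"ay":0,"az":0,"tx":0,"ty":0,"tz":0,"fingers":5}
    - {"ax":0,"ay":0,"az":0,"tx":0,"ty":0,"tz":0,"fingers":5}

```text
clock: 7.38
ee_pos: [492.2, 36.7, 47.4]
ee_rot: [0.713, 0.701, 0.001, 0.001]
contact_force: [-0.0, 0.5, -1.1]
opening: 13.2
grasp_force: 30.0
```

>>> move_arm:
  steps:
    - {"ax":0,"ay":0,"az":0,"tx":0,"ty":0,"tz":2,"fingers":5}
    - {"ax":0,"ay":0,"az":0,"tx":0,"ty":0,"tz":2,"fingers":5}
    - {"ax":0,"ay":0,"az":0,"tx":0,"ty":0,"tz":0,"fingers":5}

```text
clock: 7.63
ee_pos: [492.1, 36.6, 43.2]
ee_rot: [0.713, 0.701, 0.001, 0.001]
contact_force: [0.1, 0.3, -1.8]
opening: 13.2
grasp_force: 30.0
```

>>> move_arm:
  steps:
    - {"ax":0,"ay":0,"az":0,"tx":0,"ty":0,"tz":1.5,"fingers":5}
    - {"ax":0,"ay":0,"az":0,"tx":0,"ty":0,"tz":1.5,"fingers":5}
    - {"ax":0,"ay":0,"az":0,"tx":0,"ty":0,"tz":0,"fingers":5}

```text
clock: 7.88
ee_pos: [493.0, 36.7, 42.0]
ee_rot: [0.713, 0.701, 0.001, 0.001]
contact_force: [-4.9, 0.8, 10.5]
opening: 13.1
grasp_force: 30.0
```

>>> move_arm:
  steps:
    - {"ax":0,"ay":0,"az":0,"tx":0,"ty":0,"tz":0,"fingers":26}
    - {"ax":0,"ay":0,"az":0,"tx":0,"ty":0,"tz":0,"fingers":26}
    - {"ax":0,"ay":0,"az":0,"tx":0,"ty":0,"tz":0,"fingers":26}
    - {"ax":0,"ay":0,"az":0,"tx":0,"ty":0,"tz":0,"fingers":26}

```text
clock: 8.22
ee_pos: [492.4, 36.6, 40.6]
ee_rot: [0.713, 0.701, 0.001, 0.001]
contact_force: [0.4, -0.7, 0.0]
opening: 25.8
grasp_force: 0.0
```

>>> move_arm:
  steps:
    - {"ax":0,"ay":0,"az":0,"tx":0,"ty":0,"tz":-10,"fingers":26}
    - {"ax":0,"ay":0,"az":0,"tx":0,"ty":0,"tz":-20,"fingers":26}
    - {"ax":0,"ay":0,"az":0,"tx":0,"ty":0,"tz":-30,"fingers":26}
    - {"ax":0,"ay":0,"az":0,"tx":0,"ty":0,"tz":-30,"fingers":40}
    - {"ax":0,"ay":0,"az":0,"tx":0,"ty":-7,"tz":-30,"fingers":40}
    - {"ax":0,"ay":0,"az":0,"tx":0,"ty":-10,"tz":-30,"fingers":40}
    - {"ax":0,"ay":0,"az":0,"tx":0,"ty":-10,"tz":-20,"fingers":40}
    - {"ax":0,"ay":0,"az":0,"tx":0,"ty":0,"tz":0,"fingers":40}

```text
clock: 8.88
ee_pos: [466.5, 37.2, 216.8]
ee_rot: [0.713, 0.701, 0.004, 0.004]
contact_force: [-0.6, -0.8, 0.2]
opening: 39.9
grasp_force: 0.0
```

```bash
python3 -c "
from h import *
# bent bar: short-bar grasp point transferred: lower end + offset along bar
x=Rt(-3,25).apply([1,0,0]);z=Rt(-3,25).apply([0,0,1])
loS=np.array([553.1,-55.7,51.9]);loB=np.array([548.7,-119,56]);bS=np.array([608.8,-58.5,76.])
# expected bent low end, 63 along -y of rack from short's
ry=Ro.from_euler('z',-3,degrees=True).apply([0,1,0]);d=loB-loS;print(d,ry@d,x@d)
b=bS+ry*(ry@d)+x*27
print('bar pt',b);t=b+z*4;print(t)
plan(t-z*135,Rt(-3,25)); print(t-z*135,arm.sense()['ee_pos'])
b=arm.capture('scene')[160:290,250:380,::-1];c=arm.capture('top')[110:240,270:400,::-1]
r=lambda x:cv2.resize(x,None,fx=3,fy=3,interpolation=cv2.INTER_CUBIC)
cv2.imwrite('pics/a4.png',np.hstack([r(b),r(c)]))"
```

```text
[ -4.4 -63.3   4.1] -63.44352775743347 0.752921969360145
bar pt [ 629.91639685 -123.13725769   87.41069307]
[ 631.60455316 -123.22573022   83.78546192]
rotvec(tool,deg) [-19.53  18.88  90.53] shift now-axes [-155.7  110.6   12. ] shift target-axes [100.8 151.6  58.8] clock 8.8833 open 39.88037503360253 F [-0.6 -0.8  0.2]
[ 574.62927762 -120.23978255  206.13701317] [466.52118412  37.23978861 216.79965859]
```

View pics/a4.png

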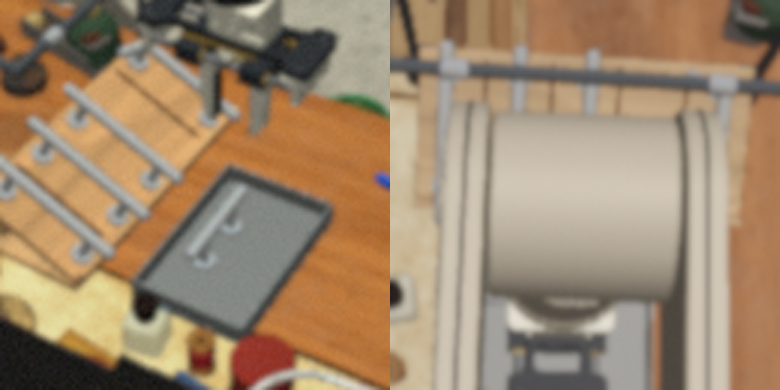

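The short handle stands in the tray on both feet, at scene-crop (205,258) and (232,225). The arm hides the rack in the top view. Next I'll turn the tool back for the bent handle.

>>> move_arm:
  steps:
    - {"ax":-1.4,"ay":1.35,"az":6.47,"tx":0,"ty":0,"tz":0,"fingers":40}
    - {"ax":-1.4,"ay":1.35,"az":6.47,"tx":0,"ty":0,"tz":0,"fingers":40}
    - {"ax":-1.4,"ay":1.35,"az":6.47,"tx":0,"ty":0,"tz":0,"fingers":40}
    - {"ax":-1.4,"ay":1.35,"az":6.47,"tx":0,"ty":0,"tz":0,"fingers":40}
    - {"ax":-1.4,"ay":1.35,"az":6.47,"tx":0,"ty":0,"tz":0,"fingers":40}
    - {"ax":-1.4,"ay":1.35,"az":6.47,"tx":0,"ty":0,"tz":0,"fingers":40}
    - {"ax":-1.4,"ay":1.35,"az":6.47,"tx":0,"ty":0,"tz":0,"fingers":40}
    - {"ax":-1.4,"ay":1.35,"az":6.47,"tx":0,"ty":0,"tz":0,"fingers":40}
    - {"ax":-1.4,"ay":1.35,"az":6.47,"tx":0,"ty":0,"tz":0,"fingers":40}
    - {"ax":-1.4,"ay":1.35,"az":6.47,"tx":0,"ty":0,"tz":0,"fingers":40}

```text
clock: 9.82
ee_pos: [464.2, 37.0, 208.4]
ee_rot: [0.967, 0.2, 0.16, 0.004]
contact_force: [0.1, 0.3, 0.3]
opening: 40.2
grasp_force: 0.0
```

>>> move_arm:
  steps:
    - {"ax":-1.4,"ay":1.35,"az":6.47,"tx":0,"ty":0,"tz":0,"fingers":40}
    - {"ax":-1.4,"ay":1.35,"az":6.47,"tx":0,"ty":0,"tz":0,"fingers":40}
    - {"ax":-1.4,"ay":1.35,"az":6.47,"tx":0,"ty":0,"tz":0,"fingers":40}
    - {"ax":-1.4,"ay":1.35,"az":6.47,"tx":0,"ty":0,"tz":0,"fingers":40}
    - {"ax":0,"ay":0,"az":0,"tx":20,"ty":30,"tz":11.5,"fingers":40}
    - {"ax":0,"ay":0,"az":0,"tx":20,"ty":30,"tz":11.5,"fingers":40}
    - {"ax":0,"ay":0,"az":0,"tx":20,"ty":30,"tz":11.5,"fingers":40}
    - {"ax":0,"ay":0,"az":0,"tx":20,"ty":30,"tz":11.5,"fingers":40}
    - {"ax":0,"ay":0,"az":0,"tx":20,"ty":31,"tz":11.5,"fingers":40}
    - {"ax":0,"ay":0,"az":0,"tx":0,"ty":0,"tz":0,"fingers":40}

```text
clock: 10.65
ee_pos: [572.2, -124.4, 195.2]
ee_rot: [0.977, -0.028, 0.21, 0.006]
contact_force: [-0.3, -0.0, -0.6]
opening: 39.7
grasp_force: 0.0
```

```bash
python3 -c "
from h import *
plan([631.6,-123.2,83.8],Rt(-3,25));print(arm.sense()['ee_pos'])"
```

```text
rotvec(tool,deg) [ 0.11  0.76 -0.26] shift now-axes [  8.3  -4.6 125.9] shift target-axes [  6.7  -4.3 126. ] clock 10.65 open 39.66166397463178 F [-0.3 -0.  -0.6]
[ 572.18433245 -124.37051748  195.16358426]
```

>>> move_arm:
  steps:
    - {"ax":0.1,"ay":0.7,"az":-0.2,"tx":7,"ty":-4.3,"tz":10,"fingers":40}
    - {"ax":0,"ay":0,"az":0,"tx":0,"ty":0,"tz":25,"fingers":40}
    - {"ax":0,"ay":0,"az":0,"tx":0,"ty":0,"tz":20,"fingers":40}
    - {"ax":0,"ay":0,"az":0,"tx":0,"ty":0,"tz":15,"fingers":40}
    - {"ax":0,"ay":0,"az":0,"tx":0,"ty":0,"tz":0,"fingers":40}
    - {"ax":0,"ay":0,"az":0,"tx":0,"ty":0,"tz":0,"fingers":40}

```text
clock: 11.15
ee_pos: [606.3, -116.6, 136.7]
ee_rot: [0.976, -0.024, 0.216, 0.005]
contact_force: [0.2, -0.3, -0.4]
opening: 40.1
grasp_force: 0.0
```

```bash
python3 -c "
from h import *
plan([631.6,-123.2,83.8],Rt(-3,25));s=arm.sense();print(s['ee_pos'],s['torque'])"
```

```text
rotvec(tool,deg) [-0.13 -0.01  0.12] shift now-axes [ 0.8  5.4 58.8] shift target-axes [ 0.8  5.3 58.8] clock 11.15 open 40.05152368227636 F [ 0.2 -0.3 -0.4]
[ 606.30116278 -116.58675725  136.71834841] [ 0.03828569  0.19804105 -0.06869385]
```

>>> move_arm:
  steps:
    - {"ax":0,"ay":0,"az":0,"tx":1,"ty":5.3,"tz":12,"fingers":40}
    - {"ax":0,"ay":0,"az":0,"tx":0,"ty":0,"tz":16,"fingers":40}
    - {"ax":0,"ay":0,"az":0,"tx":0,"ty":0,"tz":16,"fingers":40}
    - {"ax":0,"ay":0,"az":0,"tx":0,"ty":0,"tz":14,"fingers":40}
    - {"ax":0,"ay":0,"az":0,"tx":0,"ty":0,"tz":0,"fingers":40}
    - {"ax":0,"ay":0,"az":0,"tx":0,"ty":0,"tz":0,"fingers":40}

```text
clock: 11.65
ee_pos: [632.8, -123.7, 87.6]
ee_rot: [0.976, -0.024, 0.218, 0.005]
contact_force: [-0.5, -0.5, 0.8]
opening: 40.0
grasp_force: 0.0
```

>>> move_arm:
  steps:
    - {"ax":0,"ay":0,"az":0,"tx":0,"ty":0,"tz":0,"fingers":5}
    - {"ax":0,"ay":0,"az":0,"tx":0,"ty":0,"tz":0,"fingers":5}
    - {"ax":0,"ay":0,"az":0,"tx":0,"ty":0,"tz":0,"fingers":5}
    - {"ax":0,"ay":0,"az":0,"tx":0,"ty":0,"tz":0,"fingers":5}
    - {"ax":0,"ay":0,"az":0,"tx":0,"ty":0,"tz":0,"fingers":5}
    - {"ax":0,"ay":0,"az":0,"tx":0,"ty":0,"tz":0,"fingers":5}

```text
clock: 12.15
ee_pos: [633.5, -123.9, 88.3]
ee_rot: [0.975, -0.024, 0.219, 0.006]
contact_force: [-3.7, 1.2, 5.1]
opening: 12.9
grasp_force: 30.0
```

>>> move_arm:
  steps:
    - {"ax":0,"ay":0,"az":0,"tx":0,"ty":0,"tz":-8,"fingers":5}
    - {"ax":0,"ay":0,"az":0,"tx":0,"ty":0,"tz":-15,"fingers":5}
    - {"ax":0,"ay":0,"az":0,"tx":0,"ty":0,"tz":-20,"fingers":5}
    - {"ax":0,"ay":0,"az":0,"tx":0,"ty":0,"tz":-25,"fingers":5}
    - {"ax":0,"ay":0,"az":0,"tx":0,"ty":0,"tz":-25,"fingers":5}
    - {"ax":0,"ay":0,"az":0,"tx":0,"ty":0,"tz":-25,"fingers":5}
    - {"ax":0,"ay":0,"az":0,"tx":0,"ty":0,"tz":-20,"fingers":5}
    - {"ax":0,"ay":0,"az":0,"tx":0,"ty":0,"tz":-10,"fingers":5}
    - {"ax":0,"ay":0,"az":0,"tx":0,"ty":0,"tz":0,"fingers":5}

```text
clock: 12.9
ee_pos: [570.6, -121.2, 224.4]
ee_rot: [0.975, -0.024, 0.221, 0.006]
contact_force: [0.9, -0.4, -1.6]
opening: 13.0
grasp_force: 30.0
```

```bash
python3 -c "
from h import *
plan([440,37,240],Rt(88.9,0));print(arm.sense()['ee_pos'],arm.sense()['torque'])"
```

```text
rotvec(tool,deg) [ 20.47 -19.69 -90.07] shift now-axes [-118.1 -151.4  -73.9] shift target-axes [ 155.7 -133.7  -15.6] clock 12.9 open 13.019053554434555 F [ 0.9 -0.4 -1.6]
[ 570.64311031 -121.18795417  224.41501721] [ 0.06177679  0.31468599 -0.01600889]
```

>>> move_arm:
  steps:
    - {"ax":0,"ay":0,"az":0,"tx":-28,"ty":-10,"tz":-14,"fingers":5}
    - {"ax":0,"ay":0,"az":0,"tx":-28,"ty":-25,"tz":-14,"fingers":5}
    - {"ax":0,"ay":0,"az":0,"tx":-26,"ty":-30,"tz":-12,"fingers":5}
    - {"ax":0,"ay":0,"az":0,"tx":-18,"ty":-30,"tz":-12,"fingers":5}
    - {"ax":0,"ay":0,"az":0,"tx":-18,"ty":-30,"tz":-12,"fingers":5}
    - {"ax":0,"ay":0,"az":0,"tx":0,"ty":-26,"tz":0,"fingers":5}
    - {"ax":1.46,"ay":-1.41,"az":-6.43,"tx":0,"ty":0,"tz":0,"fingers":5}
    - {"ax":1.46,"ay":-1.41,"az":-6.43,"tx":0,"ty":0,"tz":0,"fingers":5}
    - {"ax":1.46,"ay":-1.41,"az":-6.43,"tx":0,"ty":0,"tz":0,"fingers":5}
    - {"ax":1.46,"ay":-1.41,"az":-6.43,"tx":0,"ty":0,"tz":0,"fingers":5}

```text
clock: 13.73
ee_pos: [443.2, 37.6, 227.1]
ee_rot: [0.964, 0.208, 0.164, 0.003]
contact_force: [0.5, -0.0, -1.4]
opening: 13.0
grasp_force: 30.0
```

>>> move_arm:
  steps:
    - {"ax":1.46,"ay":-1.41,"az":-6.43,"tx":0,"ty":0,"tz":0,"fingers":5}
    - {"ax":1.46,"ay":-1.41,"az":-6.43,"tx":0,"ty":0,"tz":0,"fingers":5}
    - {"ax":1.46,"ay":-1.41,"az":-6.43,"tx":0,"ty":0,"tz":0,"fingers":5}
    - {"ax":1.46,"ay":-1.41,"az":-6.43,"tx":0,"ty":0,"tz":0,"fingers":5}
    - {"ax":1.46,"ay":-1.41,"az":-6.43,"tx":0,"ty":0,"tz":0,"fingers":5}
    - {"ax":1.46,"ay":-1.41,"az":-6.43,"tx":0,"ty":0,"tz":0,"fingers":5}
    - {"ax":1.46,"ay":-1.41,"az":-6.43,"tx":0,"ty":0,"tz":0,"fingers":5}
    - {"ax":1.46,"ay":-1.41,"az":-6.43,"tx":0,"ty":0,"tz":0,"fingers":5}
    - {"ax":1.46,"ay":-1.41,"az":-6.43,"tx":0,"ty":0,"tz":0,"fingers":5}
    - {"ax":1.46,"ay":-1.41,"az":-6.43,"tx":0,"ty":0,"tz":0,"fingers":5}

```text
clock: 14.57
ee_pos: [443.4, 36.7, 226.8]
ee_rot: [0.712, 0.702, -0.003, -0.003]
contact_force: [-0.7, 0.4, -2.3]
opening: 13.3
grasp_force: 30.0
```

```bash
python3 -c "
from h import *
plan([435.5,37.9,60],Rt(88.9,0));s=arm.sense();print(s['ee_pos'],s['grasp_force'],s['qpos'].round(2))"
```

```text
rotvec(tool,deg) [-0.47 -0.    0.26] shift now-axes [  1.1  -6.6 166.9] shift target-axes [  1.   -7.9 166.8] clock 14.5667 open 13.32190921285766 F [-0.7  0.4 -2.3]
[443.42696704  36.72104144 226.84470226] 29.99910056591034 [-0.03 -0.29  1.9  -0.    1.54 -0.02]
```

>>> move_arm:
  steps:
    - {"ax":-0.4,"ay":0,"az":0.2,"tx":1,"ty":-3.5,"tz":15,"fingers":5}
    - {"ax":0,"ay":0,"az":0,"tx":0,"ty":0,"tz":25,"fingers":5}
    - {"ax":0,"ay":0,"az":0,"tx":0,"ty":0,"tz":30,"fingers":5}
    - {"ax":0,"ay":0,"az":0,"tx":0,"ty":0,"tz":30,"fingers":5}
    - {"ax":0,"ay":0,"az":0,"tx":0,"ty":0,"tz":30,"fingers":5}
    - {"ax":0,"ay":0,"az":0,"tx":0,"ty":0,"tz":20,"fingers":5}
    - {"ax":0,"ay":0,"az":0,"tx":0,"ty":0,"tz":15,"fingers":5}
    - {"ax":0,"ay":0,"az":0,"tx":0,"ty":0,"tz":0,"fingers":5}
    - {"ax":0,"ay":0,"az":0,"tx":0,"ty":0,"tz":0,"fingers":5}

```text
clock: 15.32
ee_pos: [439.0, 38.1, 61.9]
ee_rot: [0.715, 0.699, -0.0, -0.001]
contact_force: [0.8, 0.3, -1.6]
opening: 12.7
grasp_force: 30.0
```

```bash
python3 -c "
from h import *
plan([440,37.9,45],Rt(88.9,0))
b=arm.capture('scene')[190:290,270:380,::-1]
cv2.imwrite('pics/a5.png',cv2.resize(b,None,fx=5,fy=5,interpolation=cv2.INTER_CUBIC))"
```

```text
rotvec(tool,deg) [-0.08 -0.06 -0.24] shift now-axes [-0.2  1.  16.9] shift target-axes [-0.2  1.  16.9] clock 15.3167 open 12.716890007140016 F [ 0.8  0.3 -1.6]
```

View pics/a5.png

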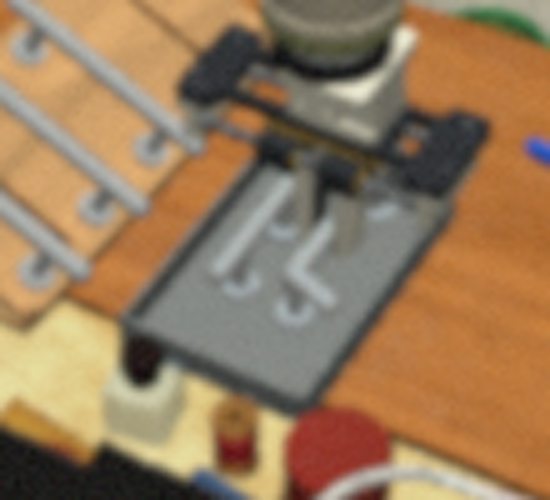

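The bent handle hangs over the near half of the tray with its foot at crop (295,308). The bend points toward the robot, clear of the short handle at (245,235).

>>> move_arm:
  steps:
    - {"ax":0,"ay":0,"az":0,"tx":0,"ty":1,"tz":4,"fingers":5}
    - {"ax":0,"ay":0,"az":0,"tx":0,"ty":0,"tz":4,"fingers":5}
    - {"ax":0,"ay":0,"az":0,"tx":0,"ty":0,"tz":3,"fingers":5}
    - {"ax":0,"ay":0,"az":0,"tx":0,"ty":0,"tz":3,"fingers":5}
    - {"ax":0,"ay":0,"az":0,"tx":0,"ty":0,"tz":1.5,"fingers":5}
    - {"ax":0,"ay":0,"az":0,"tx":0,"ty":0,"tz":0,"fingers":5}

```text
clock: 15.87
ee_pos: [441.4, 38.0, 47.9]
ee_rot: [0.715, 0.699, 0.001, 0.0]
contact_force: [1.1, 0.5, -1.1]
opening: 13.3
grasp_force: 30.0
```

>>> move_arm:
  steps:
    - {"ax":0,"ay":0,"az":0,"tx":0,"ty":0,"tz":1.5,"fingers":5}
    - {"ax":0,"ay":0,"az":0,"tx":0,"ty":0,"tz":1.5,"fingers":5}
    - {"ax":0,"ay":0,"az":0,"tx":0,"ty":0,"tz":0,"fingers":5}

```text
clock: 16.12
ee_pos: [441.5, 38.0, 45.0]
ee_rot: [0.715, 0.699, 0.001, 0.001]
contact_force: [-0.4, 0.4, -1.9]
opening: 12.9
grasp_force: 30.0
```

>>> move_arm:
  steps:
    - {"ax":0,"ay":0,"az":0,"tx":0,"ty":0,"tz":1.5,"fingers":5}
    - {"ax":0,"ay":0,"az":0,"tx":0,"ty":0,"tz":1.5,"fingers":5}
    - {"ax":0,"ay":0,"az":0,"tx":0,"ty":0,"tz":0,"fingers":5}

```text
clock: 16.37
ee_pos: [441.6, 38.0, 42.0]
ee_rot: [0.715, 0.699, 0.001, 0.001]
contact_force: [0.5, -0.3, -1.3]
opening: 13.2
grasp_force: 30.0
```

>>> move_arm:
  steps:
    - {"ax":0,"ay":0,"az":0,"tx":0,"ty":0,"tz":1,"fingers":5}
    - {"ax":0,"ay":0,"az":0,"tx":0,"ty":0,"tz":0,"fingers":5}

```text
clock: 16.53
ee_pos: [441.7, 38.0, 41.3]
ee_rot: [0.715, 0.699, 0.001, 0.001]
contact_force: [-0.4, 0.1, -1.1]
opening: 13.5
grasp_force: 30.0
```

>>> move_arm:
  steps:
    - {"ax":0,"ay":0,"az":0,"tx":0,"ty":0,"tz":1,"fingers":5}
    - {"ax":0,"ay":0,"az":0,"tx":0,"ty":0,"tz":1,"fingers":5}
    - {"ax":0,"ay":0,"az":0,"tx":0,"ty":0,"tz":0,"fingers":5}

```text
clock: 16.78
ee_pos: [442.6, 38.0, 41.2]
ee_rot: [0.715, 0.699, 0.002, 0.001]
contact_force: [-8.9, 0.9, 19.9]
opening: 13.3
grasp_force: 30.0
```

>>> move_arm:
  steps:
    - {"ax":0,"ay":0,"az":0,"tx":0,"ty":0,"tz":1,"fingers":5}
    - {"ax":0,"ay":0,"az":0,"tx":0,"ty":0,"tz":0,"fingers":5}

```text
clock: 16.95
ee_pos: [443.6, 38.0, 41.1]
ee_rot: [0.715, 0.699, 0.002, 0.002]
contact_force: [-8.4, 0.4, 24.0]
opening: 12.9
grasp_force: 30.0
```

>>> move_arm:
  steps:
    - {"ax":0,"ay":0,"az":0,"tx":0,"ty":0,"tz":-2,"fingers":5}
    - {"ax":0,"ay":0,"az":0,"tx":0,"ty":0,"tz":0,"fingers":26}
    - {"ax":0,"ay":0,"az":0,"tx":0,"ty":0,"tz":0,"fingers":26}
    - {"ax":0,"ay":0,"az":0,"tx":0,"ty":0,"tz":0,"fingers":26}
    - {"ax":0,"ay":0,"az":0,"tx":0,"ty":0,"tz":0,"fingers":26}

```text
clock: 17.37
ee_pos: [441.4, 38.0, 39.9]
ee_rot: [0.715, 0.699, 0.001, 0.0]
contact_force: [-0.0, -0.3, 0.7]
opening: 26.0
grasp_force: 0.0
```

>>> move_arm:
  steps:
    - {"ax":0,"ay":0,"az":0,"tx":0,"ty":0,"tz":-10,"fingers":26}
    - {"ax":0,"ay":0,"az":0,"tx":0,"ty":0,"tz":-20,"fingers":26}
    - {"ax":0,"ay":0,"az":0,"tx":0,"ty":0,"tz":-30,"fingers":26}
    - {"ax":0,"ay":0,"az":0,"tx":0,"ty":0,"tz":-40,"fingers":26}
    - {"ax":0,"ay":0,"az":0,"tx":0,"ty":0,"tz":-40,"fingers":26}
    - {"ax":0,"ay":0,"az":0,"tx":0,"ty":0,"tz":-30,"fingers":26}
    - {"ax":0,"ay":0,"az":0,"tx":0,"ty":0,"tz":0,"fingers":26}
    - {"ax":0,"ay":0,"az":0,"tx":0,"ty":0,"tz":0,"fingers":26}

```text
clock: 18.03
ee_pos: [442.7, 37.8, 213.2]
ee_rot: [0.715, 0.699, 0.003, 0.003]
contact_force: [0.2, 0.0, -0.8]
opening: 26.2
grasp_force: 0.0
```

```bash
python3 -c "
from h import *
s=arm.sense();print(s['ee_pos'],s['opening'])
b=arm.capture('scene')[165:285,230:375,::-1]
cv2.imwrite('pics/a6.png',cv2.resize(b,None,fx=5,fy=5,interpolation=cv2.INTER_CUBIC))"
```

```text
[442.72347009  37.78744945 213.21279531] 26.19315992649127
```

View pics/a6.png

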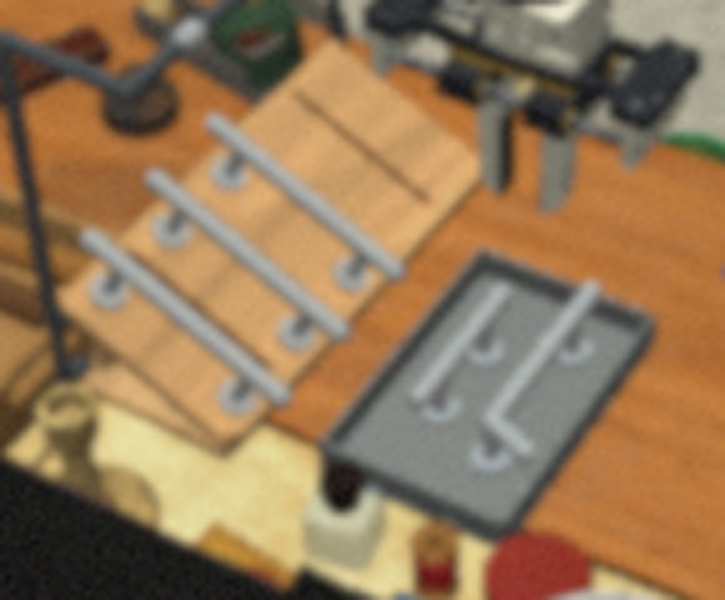

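Both handles stand on their feet in the tray, the short one at crop (460,345) and the bent one at (540,355). The three sound ones are unmoved on the rack.

```bash
python3 -c "
from station import arm
print(arm.sign_off())"
```

```text
the job is handed in; nothing more can be done
None
```

The short and the bent handle both stand on their feet on the tray floor, the three sound handles are still on the rack, and the job is handed in at about 18 s; the sign-off gave no verdict, so this rests on the last picture.

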